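Bring the dish under the reading lens

TASK

Turn the sample carousel by pushing with a fingertip against the upright posts on its spokes until the petri dish stands centred under the reading lens. Then push the brake lever on the left all the way round, clockwise, to its stop. Do not touch, lift or upset the vessels standing on the carousel, and leave the other things on the worktop alone.

Things in the scene. Friction and masses are not known exactly. Their poses are not given: they have to be found in the camera images.
- dish: the petri dish, a low round clear dish with a dark disc inside, 67 mm across, 13 mm high, standing loose on the carousel's disc, one of three vessels there; origin at the centre of its underside, z up
- beaker: a small clear glass beaker, 60 mm across, 70 mm high, standing loose on the carousel; origin at the centre of its underside, z up
- jar: a squat white jar with a screw lid, 52 mm across, 66 mm high, standing loose on the carousel; origin at the centre of its underside, z up
- hub (a point): centre of the carousel on its vertical turning axis, at the level of the disc's top face (34 mm above the worktop). The disc is 190 mm across; four round seats (one is empty) lie 58 mm from the axis, 90 degrees apart. Between the seats four spokes stick out beyond the disc and end in upright posts. It turns freely either way, many turns, against light friction (0.15 N m) and stays where it is left
- post_0 (a point): centre of the top of one of the four upright steel posts on the spoke ends: 14 mm diameter, axis 125 mm from the carousel's axis, from 23 mm to 103 mm above the worktop, all four alike and 90 degrees apart, numbered counter-clockwise from above; each stands half-way (45 degrees) between two seats
- post_1 (a point): centre of the top of one of the four upright steel posts on the spoke ends: 14 mm diameter, axis 125 mm from the carousel's axis, from 23 mm to 103 mm above the worktop, all four alike and 90 degrees apart, numbered counter-clockwise from above; each stands half-way (45 degrees) between two seats
- post_2 (a point): centre of the top of one of the four upright steel posts on the spoke ends: 14 mm diameter, axis 125 mm from the carousel's axis, from 23 mm to 103 mm above the worktop, all four alike and 90 degrees apart, numbered counter-clockwise from above; each stands half-way (45 degrees) between two seats
- post_3 (a point): centre of the top of one of the four upright steel posts on the spoke ends: 14 mm diameter, axis 125 mm from the carousel's axis, from 23 mm to 103 mm above the worktop, all four alike and 90 degrees apart, numbered counter-clockwise from above; each stands half-way (45 degrees) between two seats
- lens (a point): centre of the underside of the reading lens, a clear round lens in a black ring 90 mm across, fixed level 132 mm above the worktop over the far side of the carousel, 58 mm from its axis; a thin rod at 137 mm height, in line with hub and lens, joins it to a column 172 mm behind the axis (150 mm high). Posts and vessels pass beneath the lens
- lever_pivot (a point): top of the grey housing of the brake lever, on the lever's vertical turning axis, 50 mm above the worktop, to the left of the carousel
- lever_knob (a point): centre of the black upright handle at the free end of the brake lever: 16 mm diameter, from 52 mm to 105 mm above the worktop, 68 mm from the lever's axis
- brake_lever (a joint): brake lever angle in rad: near 0 the arm points toward the robot (brake off); it grows as the arm swings clockwise seen from above, and at 1.4 (80 degrees) it meets its stop, pointing to the left, away from the carousel (brake fully on). Light friction (0.08 N m), stays where it is left. It does not spring back
- rotor (a joint): carousel angle in rad from its start, growing counter-clockwise seen from above
- dropper: a small brown dropper bottle 34 mm across and 102 mm high standing on the worktop to the left of the brake lever, a bystander; origin at the centre of its underside
- tape: a roll of tape 98 mm across and 25 mm high lying on the worktop to the left, a bystander; origin at the centre of its underside
There are look-alikes about, which are no part of the job. Leave any green look-alike of the jar alone.

How it is judged (in metres and radians):
On the way, in this order (a step that is already met when the one before it is completed fails the run):
1. the dish stands under the lens and the carousel is at rest, with the brake still off (horizontal distance between dish and lens below 0.012 m and velocity of joint rotor between -0.05 and 0.05 rad/s and value of joint brake_lever below 0.5 rad), for 0.3 s.
2. the brake lever is pushed to its stop (value of joint brake_lever above 1.25 rad), for 0.2 s.
At the end, for the whole second after the job is handed in: The dish's centre is within 12 mm (horizontally) of the lens centre, the carousel is at rest, the brake lever is within 0.15 rad of its stop, and all three vessels still stand upright on the carousel (horizontal distance between dish and lens below 0.012 m and velocity of joint rotor between -0.05 and 0.05 rad/s and value of joint brake_lever above 1.25 rad and angle between each of dish, beaker, jar's own z axis and vertical below 0.15 rad and horizontal distance between each of dish, beaker, jar and hub below 0.075 m and height (world z) of dish between 0.028 and 0.042 m and height (world z) of beaker between 0.028 and 0.042 m and height (world z) of jar between 0.028 and 0.042 m); the robot touches nothing.
It fails at once if the robot touches a vessel on the carousel (contact force between any of the fingers, the arm and dish above 0.5 N or contact force between any of the fingers, the arm and beaker above 0.5 N or contact force between any of the fingers, the arm and jar above 0.5 N).
It fails at once if a vessel is lifted off, tipped over or thrown off the carousel (height (world z) of any of dish, beaker, jar above 0.05 m or height (world z) of any of dish, beaker, jar below 0.02 m or angle between any of dish, beaker, jar's own z axis and vertical above 0.4 rad).
It fails at once if a bystander is displaced by more than 20 mm (distance of any of dropper, tape from where it was at the start of the episode above 0.02 m).
It also fails if it takes over 64 s, if anything falls off the work surface, if the arm or the gripper's body presses on something with over 40 N, if the wrist force passes 120 N, or if a joint passes its speed limit or range.

ROBOT

A 7-joint arm with a two-finger parallel gripper is mounted at the origin on a cart in front of the work surface, level with it; the furniture and walls round the work are solid. World frame = base frame: x ahead of the robot, y to its left, z up, the work surface at z = 0. Lengths are in m, angles in degrees, forces in N, time in s.
With the tool pointing down it reaches from about 0.35 to 0.9 m from the base axis. Payload 8.1 kg.
Tool frame: the origin (TCP) lies midway between the tips of the shut fingers; the grasp point (between the pads) lies bot.tcp_to_grasp behind it (bot.tcp_to_grasp is the distance from the TCP to the grasp point, in m); z points along the fingers, y is the direction in which the jaws open and shut (so a half turn about z gives the same grasp; the last joint's range is limited). The gripper opens to 92 mm and grips with 3 to 60 N. Pads are 19 mm wide; open, the fingers measure 130 mm over their backs; the gripper's body (75 mm by 190 mm) begins 47 mm behind the grasp point.
Start: joints at [-79.618, 24.895, 1.432, 90.138, -0.665, 64.973, -4.303], TCP at [0.175, 0.6, 0.227] pointing down, gripper open.
Joint ranges: [-149.89, 149.89], [-25.12, 119.58], [-72.63, 75.52], [4.76, 147.25], [-75.54, 255.54], [6.69, 114.76], [-157.13, 157.13]. Speed limits (degrees/s): [127.2, 127.2, 172.46, 172.46, 180, 180, 180].

INTERFACE

Orientations are given as [roll, pitch, yaw] about the fixed x, y, z axes, in that order (R = Rz(yaw) Ry(pitch) Rx(roll)).
In Python, from workcell import bot gives the robot as it stands.
- The arm moves only by the tool carry_out, never from a script. Its argument "increments" is text: rows parted by semicolons, each of 4 numbers parted by spaces: the shift along the tool's x, y, z in units of 30 mm (1.0 is 30 mm), then the turn about the tool's z in units of 6 degrees (1.0 is 6 degrees). A call has 1 to 8 rows; each row is the pose to reach, as a shift and turn from the pose commanded when the call began, along the tool's axes at that moment; what a row does not reach only later rows make up. A row lasts 1/12 s, in which the tool goes at most 41.7 mm and 7.16 degrees, less where a joint would pass 70% of its speed; a pose out of reach is approached as far as the arm can. A call with a gripper value outside its range is refused whole. "gripper" is the finger opening in mm, from 0 to 91.8, set as the call begins (left out, the last holds). The fingers move at their own pace and stop on an object; "newtons" is the grip in N (left out, the last holds). Time passes only in rows, so rows that repeat a pose let the fingers close. It gives the time, the measured TCP pose, the force and the opening at its end, in the units of the state.
- bot.observe(): the state, without advancing time (a new reading comes with each control period).
- bot.snapshot(name): name is "scene" or "top" or "wrist"; returns a dict with "image" (420x560x3 uint8, red, green, blue), "intrinsics" (3x3 intrinsics, pixels), "xyz" and "rotation" of the camera in the world. Camera axes: x right, y down, z forward; pixel columns grow to the right and rows downward; lengths in m; the calibration is good to about 2 mm. The wrist camera is an equidistant fisheye: a pixel r from the principal point sees the ray r / f radians off the axis. A picture is of the moment at which its call begins. There is no depth.
- bot.finish_job(): hands the job in, once; it reports no verdict.
The state is a dict: "time_s": time; "joints": joint angles; "joint_vel": joint speeds; "joint_torque": joint torques, N m; "position": TCP position; "tcp_rot": TCP orientation; "wrist_force": force on the tool from outside, world axes, zero at the start; "ft_torque": the same for the moment, N m; "opening": opening from 0.0 (shut) to 1.0 (fully open).
Only numpy, scipy, OpenCV 4.12 (cv2) and the standard library are available. Lean on these libraries where they do the work, as an engineer would, in place of code of your own. Each camera call takes 0.05 s, during which the arm holds its last target. There are 200 camera calls.

## Working session

There is one attempt and no reset: what is moved stays moved. The work goes in short steps, Python scripts to look and compute and a tool call to move; the robot and the scene stay as the last step left them, time stands still between calls to the robot, and variables do not carry over. Pictures are saved under pics/ and viewed, about 8 in all and at most 12, crops included, and the job is handed in when it is done.

Besides the shell and the picture viewer there is one more tool, called after "Request:" as a command line: name --argument value ..., lists and objects as JSON in quotes. carry_out: Moves the arm, as the interface text tells. Its arguments: {"type":"object","properties":{"increments":{"type":"string"},"gripper":{"type":"number"},"newtons":{"type":"number"}},"required":["increments"]}

```bash
mkdir -p pics; cat > h.py <<'E'
import numpy as np, cv2
from workcell import bot
def snap(cam,fn=None):
    s=bot.snapshot(cam)
    if fn: cv2.imwrite('pics/'+fn,cv2.cvtColor(s['image'],cv2.COLOR_RGB2BGR))
    return s
def ray(s,u,v):
    K=np.array(s['intrinsics']);d=np.linalg.solve(K,[u,v,1.])
    return np.array(s['xyz']),np.array(s['rotation'])@d
def plane(s,u,v,z):
    o,d=ray(s,u,v);return o+d*(z-o[2])/d[2]
def proj(s,p):
    q=np.array(s['rotation']).T@(np.array(p)-np.array(s['xyz']));q=np.array(s['intrinsics'])@q;return q[:2]/q[2]
E
python3 - <<'E'
from h import *
a=snap('top','top0.png');b=snap('scene','scene0.png')
for s in(a,b):print(s['intrinsics'],s['xyz'],s['rotation'])
print(bot.observe())
E
```

```text
[[390.81812364   0.         270.71562304]
 [  0.         390.81812364 212.78618034]
 [  0.           0.           1.        ]] [ 0.35724831 -0.01850487  1.06304756] [-1.68804431e+02 -7.08911170e-02 -8.92972458e+01]
[[438.05487757   0.         278.26309249]
 [  0.         438.05487757 213.93026589]
 [  0.           0.           1.        ]] [ 0.05748516 -0.79725676  0.67341229] [-122.1503117    -1.05431152  -30.06802008]
{'time_s': 0.1, 'joints': array([-79.61919963,  24.93232748,   1.43247216,  90.18350768,
        -0.66324983,  64.97280203,  -4.30281519]), 'joint_vel': array([-0.03445456, -0.14900854,  0.03035794, -0.07720442, -0.05607318,
       -0.06845353,  0.01955725]), 'joint_torque': array([ 2.68257223e-03, -6.69132757e+01,  9.88155194e-01, -3.15145004e+01,
       -6.04235474e-02,  3.74114478e-02,  4.07876007e-05]), 'position': array([0.17493852, 0.59954825, 0.22602778]), 'tcp_rot': array([-1.79920167e+02,  9.24001001e-03,  1.63735926e+02]), 'wrist_force': array([ 0.76989718, -0.1458048 , -0.19657643]), 'ft_torque': array([0.01077817, 0.01296111, 0.01335436]), 'opening': 0.9989012247418583}
```

```bash
sed -i "s/np.array(s\['rotation'\])/Rm(s)/g" h.py; cat >> h.py <<'E'
from scipy.spatial.transform import Rotation as R
def Rm(s): return R.from_euler('xyz',s['rotation'],degrees=True).as_matrix()
E
sed -n 1,20p h.py
```

```text
import numpy as np, cv2
from workcell import bot
def snap(cam,fn=None):
    s=bot.snapshot(cam)
    if fn: cv2.imwrite('pics/'+fn,cv2.cvtColor(s['image'],cv2.COLOR_RGB2BGR))
    return s
def ray(s,u,v):
    K=np.array(s['intrinsics']);d=np.linalg.solve(K,[u,v,1.])
    return np.array(s['xyz']),Rm(s)@d
def plane(s,u,v,z):
    o,d=ray(s,u,v);return o+d*(z-o[2])/d[2]
def proj(s,p):
    q=Rm(s).T@(np.array(p)-np.array(s['xyz']));q=np.array(s['intrinsics'])@q;return q[:2]/q[2]
from scipy.spatial.transform import Rotation as R
def Rm(s): return R.from_euler('xyz',s['rotation'],degrees=True).as_matrix()
```

View pics/top0.png

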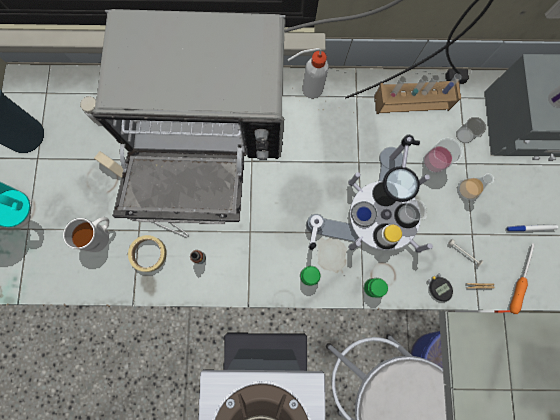

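View pics/scene0.png

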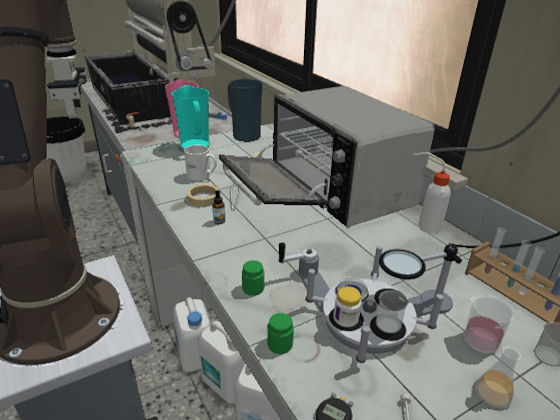

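```bash
python3 - <<'E'
import cv2,numpy as np
a=cv2.imread('pics/top0.png')[125:265,290:450];b=cv2.imread('pics/scene0.png')[230:370,270:460]
f=lambda i,w:cv2.resize(i,(w,560),interpolation=cv2.INTER_CUBIC)
cv2.imwrite('pics/ta.png',f(a,640));cv2.imwrite('pics/sa.png',f(b,760))
E
```

```text
(no output)
```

View pics/ta.png

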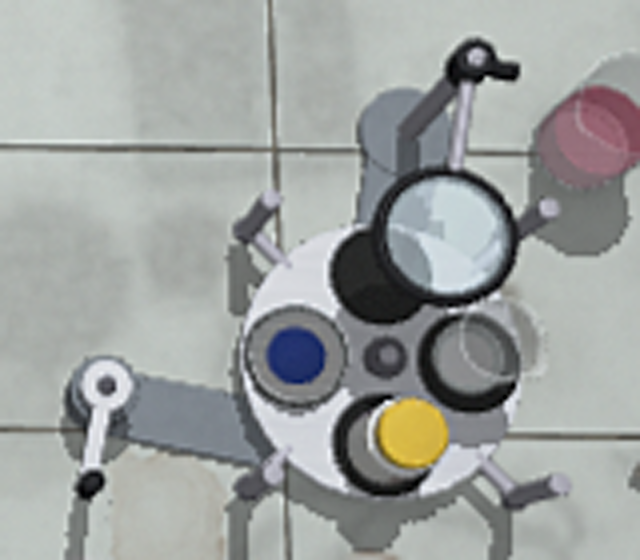

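View pics/sa.png

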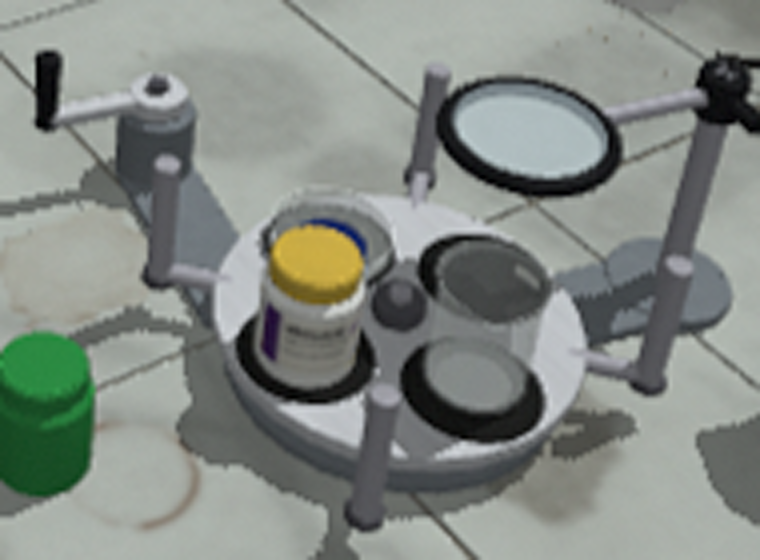

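```bash
cat > m.py <<'E'
from h import *
a=bot.snapshot('top')
P=lambda u,v,z:plane(a,290+u/4-.4,125+v/4-.4,z)
posts=np.array([P(*c,.103) for c in [(271,199),(549,207),(559,484),(282,455)]])
hub=posts.mean(0);print('posts',posts.round(4));print('hub',hub.round(4))
for p in posts:d=p-hub;print(np.hypot(*d[:2]).round(4),np.degrees(np.arctan2(d[1],d[0])).round(1))
for n,c in dict(lens=(446,234,.137),dish=(296,357,.036),lid=(412,432,.1),empty=(382,275,.034),hubk=(386,357,.05),piv=(106,385,.05),knob=(93,478,.105),col=(474,60,.15)).items():
    p=P(*c);d=p-hub;print(n,p.round(4),np.hypot(*d[:2]).round(4),np.degrees(np.arctan2(d[1],d[0])).round(1))
# colour-based dish
hsv=cv2.cvtColor(a['image'],cv2.COLOR_RGB2HSV)
m=cv2.inRange(hsv,(110,120,40),(130,255,200))[190:240,330:400]
ys,xs=np.nonzero(m);print(len(xs),xs.mean()+330,ys.mean()+190,plane(a,xs.mean()+330,ys.mean()+190,.037))
E
python3 m.py
```

```text
posts [[ 0.6501 -0.2374  0.103 ]
 [ 0.6471 -0.4147  0.103 ]
 [ 0.4697 -0.4093  0.103 ]
 [ 0.4856 -0.2392  0.103 ]]
hub [ 0.5631 -0.3252  0.103 ]
0.1235 45.2
0.1227 -46.9
0.1257 -138.0
0.1158 132.0
lens [ 0.6188 -0.3364  0.137 ] 0.0568 -11.4
dish [ 0.5607 -0.2661  0.036 ] 0.0591 92.3
lid [ 0.5014 -0.3212  0.1   ] 0.0618 176.3
empty [ 0.6185 -0.3268  0.034 ] 0.0554 -1.7
hubk [ 0.5587 -0.3222  0.05  ] 0.0053 145.8
piv [ 0.5376 -0.137   0.05  ] 0.1899 97.7
knob [ 0.4696 -0.122   0.105 ] 0.2236 114.7
col [ 0.7268 -0.3551  0.15  ] 0.1664 -10.4
152 363.5657894736842 213.57894736842104 [ 0.56127509 -0.26576182  0.037     ]
```

```bash
cat >> h.py <<'E'
HUB=np.array([.560,-.3235])
def arc(th,r=.125,z=.08): t=np.radians(th);return [HUB[0]+r*np.cos(t),HUB[1]+r*np.sin(t),z,th-90]
def rows(ways):
    o=bot.observe();p=o['position'];r=R.from_euler('xyz',o['tcp_rot'],degrees=True);y=o['tcp_rot'][2]
    print('now',p.round(4),o['tcp_rot'].round(2),'t',round(o['time_s'],2),'F',np.round(o['wrist_force'],1))
    # snap to vertical tool
    r=R.from_euler('xyz',[180,0,y],degrees=True)
    for w in ways:
        d=r.inv().apply(np.array(w[:3])-p)/.03
        print(np.r_[d,((y-w[3]+180)%360-180)/6].round(2))
E
python3 - <<'E'
from h import *
s=snap('top')
for n,c in dict(dropper=(198,257),g1=(310,275),g2=(376,287)).items():print(n,plane(s,*c,.07).round(3))
print(bot.tcp_to_grasp)
rows([[.38,.25,.22,150],[.42,-.15,.22,150],[*arc(238.6)[:2],.22,150]])
E
```

```text
dropper [0.437 0.165 0.07 ]
g1 [ 0.396 -0.118  0.07 ]
g2 [ 0.368 -0.283  0.07 ]
0.0188
now [0.175  0.5997 0.2262] [-179.94    0.    163.73] t 0.2 F [ 0.4 -0.2  0.7]
[-9.83 -9.28  0.21  2.29]
[-14.84 -21.7    0.21   2.29]
[-19.85 -29.97   0.21   2.29]
```

Request:
carry_out --increments "-9.8 -9.3 0.2 2.3;-9.8 -9.3 0.2 2.3;-9.8 -9.3 0.2 2.3;-9.8 -9.3 0.2 2.3;-9.8 -9.3 0.2 2.3;-9.8 -9.3 0.2 2.3;-9.8 -9.3 0.2 2.3;-9.8 -9.3 0.2 2.3" --gripper 0

```text
time_s: 0.87
position: [0.3434, 0.3101, 0.2219]
tcp_rot: [180.0, -0.0, 149.9]
wrist_force: [0.8, 0.5, -0.0]
opening: 0.469
```

```bash
python3 - <<'E'
from h import *
rows([[.38,.25,.22,150],[.42,-.15,.22,150],[*arc(238.6)[:2],.22,150]])
E
```

```text
now [0.3434 0.3101 0.2219] [ 1.7998e+02 -1.0000e-02  1.4994e+02] t 0.87 F [ 0.8  0.5 -0. ]
[-2.06 -1.12  0.06 -0.01]
[-9.89e+00 -1.20e+01  6.00e-02 -1.00e-02]
[-1.673e+01 -1.883e+01  6.000e-02 -1.000e-02]
```

Request:
carry_out --increments "-9.9 -12 0.1 0;-9.9 -12 0.1 0;-9.9 -12 0.1 0;-9.9 -12 0.1 0;-9.9 -12 0.1 0;-9.9 -12 0.1 0;-9.9 -12 0.1 0;-9.9 -12 0.1 0"

```text
time_s: 1.53
position: [0.3974, -0.0187, 0.2199]
tcp_rot: [179.9, 0.0, 149.9]
wrist_force: [1.1, 0.2, 0.4]
opening: 0.003
```

```bash
python3 - <<'E'
from h import *
rows([[.42,-.15,.22,150],[*arc(238.6)[:2],.22,150]])
E
```

```text
now [ 0.3974 -0.0187  0.2199] [1.7994e+02 2.0000e-02 1.4995e+02] t 1.53 F [1.1 0.2 0.4]
[-2.84 -3.41 -0.   -0.01]
[-9.680e+00 -1.024e+01 -0.000e+00 -1.000e-02]
```

Request:
carry_out --increments "-9.7 -10.2 0 0;-9.7 -10.2 0 0;-9.7 -10.2 0 0;-9.7 -10.2 0 0;-9.7 -10.2 0 0;-9.7 -10.2 0 0;-9.7 -10.2 0 0;-9.7 -10.2 0 0"

```text
time_s: 2.2
position: [0.4756, -0.3427, 0.2193]
tcp_rot: [180.0, -0.0, 150.0]
wrist_force: [1.3, 0.9, 1.7]
opening: 0.003
```

Request:
carry_out --increments "-1.8 -1.9 0 0;-1.8 -1.9 0 0;-1.8 -1.9 0 0;-1.8 -1.9 0 0;-1.8 -1.9 0 0"

```text
time_s: 2.62
position: [0.4934, -0.4168, 0.2191]
tcp_rot: [180.0, -0.1, 149.9]
wrist_force: [0.6, 0.9, 0.6]
opening: 0.007
```

```bash
python3 - <<'E'
from h import *
rows([[*arc(240)[:2],.22,150],arc(240)])
s=snap('top','top1.png')
E
```

```text
now [ 0.4934 -0.4168  0.2191] [ 1.7997e+02 -7.0000e-02  1.4992e+02] t 2.62 F [0.6 0.9 0.6]
[-0.37 -0.36 -0.03 -0.01]
[-0.37 -0.36  4.64 -0.01]
```

Request:
carry_out --increments "-0.4 -0.4 0 0;-0.4 -0.4 0 0;-0.4 -0.4 1 0;-0.4 -0.4 2 0;-0.4 -0.4 3 0;-0.4 -0.4 4 0;-0.4 -0.4 4.6 0;-0.4 -0.4 4.6 0"

```text
time_s: 3.33
position: [0.4967, -0.4296, 0.0778]
tcp_rot: [179.9, -0.4, 150.0]
wrist_force: [-0.0, 1.2, -0.2]
opening: 0.003
```

```bash
python3 - <<'E'
from h import *
snap('top','top1.png')
rows([arc(t) for t in range(238,204,-4)])
E
```

```text
now [ 0.4975 -0.431   0.0803] [179.93  -0.21 150.02] t 3.38 F [-0.4 -0.1  0.4]
[ 0.13 -0.02  0.01  0.34]
[0.42 0.   0.01 1.  ]
[0.71 0.04 0.01 1.67]
[1.   0.1  0.01 2.34]
[1.28 0.18 0.01 3.  ]
[1.55 0.28 0.01 3.67]
[1.81 0.4  0.01 4.34]
[2.07 0.54 0.01 5.  ]
[2.32 0.69 0.01 5.67]
```

View pics/top1.png

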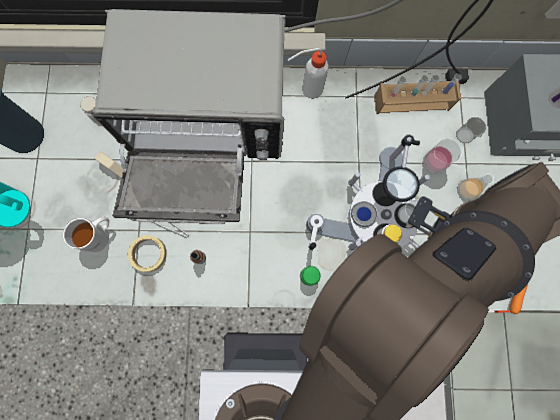

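Request:
carry_out --increments "0.13 0 0 0.3;0.42 0 0 1;0.71 0.04 0 1.7;1 0.1 0 2.3;1.28 0.18 0 3;1.55 0.28 0 3.7;1.81 0.4 0 4.3;2.07 0.54 0 5"

```text
time_s: 4.05
position: [0.453, -0.3893, 0.0842]
tcp_rot: [179.9, 0.2, 119.7]
wrist_force: [-0.8, -1.6, 0.3]
opening: 0.005
```

```bash
cat >> h.py <<'E'
def dish():
    s=bot.snapshot('top');hsv=cv2.cvtColor(s['image'],cv2.COLOR_RGB2HSV)
    m=cv2.inRange(hsv,(108,90,30),(132,255,220));m[:165]=0;m[255:]=0;m[:,:330]=0;m[:,435:]=0
    ys,xs=np.nonzero(m);p=plane(s,xs.mean(),ys.mean(),.037);d=p[:2]-HUB
    th=np.degrees(np.arctan2(d[1],d[0]))
    print('dish px',xs.mean().round(1),ys.mean().round(1),'n',len(xs),p.round(4),'r',np.hypot(*d).round(4),'th',th.round(1));return th
E
python3 - <<'E'
from h import *
o=bot.observe()['position'];d=o[:2]-HUB;print(np.hypot(*d),np.degrees(np.arctan2(d[1],d[0]))%360)
dish()
rows([arc(t) for t in range(202,168,-4)])
E
```

```text
0.12563525467029313 211.6027863515422
dish px 364.7 206.4 n 163 [ 0.5809 -0.2695  0.037 ] r 0.0579 th 68.9
now [ 0.4523 -0.3873  0.0837] [1.7986e+02 8.0000e-02 1.1937e+02] t 4.1 F [-1.2  1.7 -0.3]
[0.63 0.04 0.12 1.23]
[0.91 0.09 0.12 1.89]
[1.2  0.15 0.12 2.56]
[1.47 0.24 0.12 3.23]
[1.75 0.35 0.12 3.89]
[2.01 0.47 0.12 4.56]
[2.26 0.61 0.12 5.23]
[2.5  0.77 0.12 5.89]
[2.74 0.95 0.12 6.56]
```

Request:
carry_out --increments "0.3 0.02 0.1 0.6;0.63 0.04 0.1 1.2;0.91 0.09 0.1 1.9;1.2 0.15 0.1 2.6;1.47 0.24 0.1 3.2;1.75 0.35 0.1 3.9;2.01 0.47 0.1 4.6;2.26 0.61 0.1 5.2"

```text
time_s: 4.77
position: [0.4352, -0.3211, 0.0805]
tcp_rot: [179.8, 0.1, 88.5]
wrist_force: [-0.5, -1.1, 1.0]
opening: 0.007
```

```bash
python3 - <<'E'
from h import *
o=bot.observe()['position'];d=o[:2]-HUB;print(np.hypot(*d),np.degrees(np.arctan2(d[1],d[0]))%360)
dish()
rows([arc(t) for t in range(175,141,-4)])
E
```

```text
0.12479625251680528 178.88540413809534
dish px 371.8 197.0 n 152 [ 0.6072 -0.2896  0.037 ] r 0.0582 th 35.7
now [ 0.4355 -0.3188  0.0799] [ 1.7986e+02 -7.0000e-02  8.8410e+01] t 4.82 F [0.2 2.1 0.1]
[ 0.21 -0.01 -0.    0.57]
[ 0.5   0.02 -0.    1.23]
[ 0.78  0.07 -0.    1.9 ]
[ 1.07  0.14 -0.    2.57]
[ 1.34  0.22 -0.    3.23]
[ 1.61  0.33 -0.    3.9 ]
[ 1.88  0.45 -0.    4.57]
[ 2.13  0.6  -0.    5.23]
[ 2.37  0.76 -0.    5.9 ]
```

Request:
carry_out --increments "0.21 0 0 0.6;0.5 0.02 0 1.2;0.78 0.07 0 1.9;1.07 0.14 0 2.6;1.34 0.22 0 3.2;1.61 0.33 0 3.9;1.88 0.45 0 4.6;2.13 0.6 0 5.2"

```text
time_s: 5.48
position: [0.4546, -0.2574, 0.08]
tcp_rot: [179.9, -0.1, 57.4]
wrist_force: [-2.1, -0.8, 1.7]
opening: 0.001
```

```bash
python3 - <<'E'
from h import *
o=bot.observe()['position'];d=o[:2]-HUB;print(np.hypot(*d),np.degrees(np.arctan2(d[1],d[0]))%360)
s=snap('top','top2.png')
i=cv2.imread('pics/top2.png')[125:265,290:450];cv2.imwrite('pics/top2c.png',cv2.resize(i,(640,560),interpolation=cv2.INTER_CUBIC))
dish()
rows([arc(t) for t in (145,143,141,139,137,135,133,131)])
E
```

```text
0.12440102845205327 147.8773874731742
dish px 382.0 193.9 n 114 [ 0.6162 -0.3174  0.037 ] r 0.0565 th 6.2
now [ 0.4554 -0.2562  0.0794] [ 1.7993e+02 -8.0000e-02  5.7720e+01] t 5.58 F [ 0.5 -0.4  0.6]
[ 0.16 -0.01 -0.02  0.45]
[ 0.31 -0.   -0.02  0.79]
[ 0.45  0.01 -0.02  1.12]
[ 0.6   0.03 -0.02  1.45]
[ 0.74  0.05 -0.02  1.79]
[ 0.88  0.08 -0.02  2.12]
[ 1.02  0.12 -0.02  2.45]
[ 1.16  0.16 -0.02  2.79]
```

View pics/top2c.png

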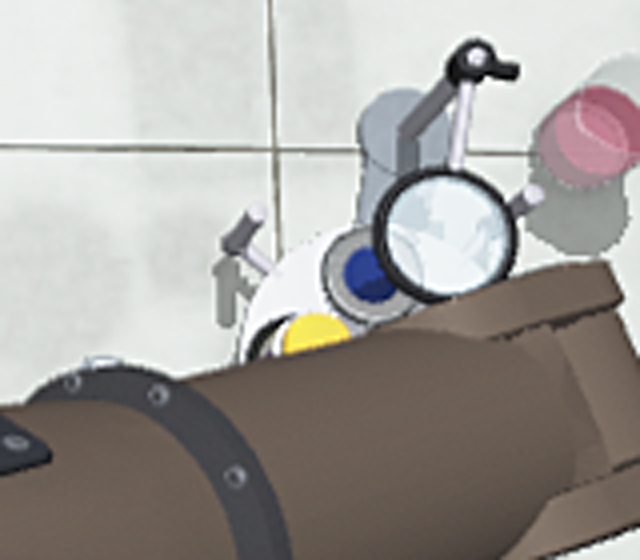

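```bash
python3 - <<'E'
from h import *
a=bot.snapshot('top');b=bot.snapshot('scene')
def tri(pa,pb):
    o1,d1=ray(a,*pa);o2,d2=ray(b,*pb);t=np.linalg.lstsq(np.c_[d1,-d2],o2-o1,rcond=None)[0]
    p,q=o1+t[0]*d1,o2+t[1]*d2;return (p+q)/2,np.linalg.norm(p-q)
img=cv2.cvtColor(a['image'],cv2.COLOR_RGB2GRAY)
pb=(270+531/4-.4,230+135/4-.4)
for pa in [(290+446/4-.4,125+235/4-.4)]:
    p,e=tri(pa,pb);d=p[:2]-HUB;print(p.round(4),e.round(4),np.hypot(*d),np.degrees(np.arctan2(d[1],d[0])))
for z in(.132,.136):print(z,plane(a,*pa,z).round(4),plane(b,*pb,z).round(4))
# column top on 'scene' & carousel hub
for n,ca,cb,z in [('col',(474,58),(722,85),.145),('hubknob',(386,357),(400,300),.05)]:
    p,e=tri((290+ca[0]/4-.4,125+ca[1]/4-.4),(270+cb[0]/4-.4,230+cb[1]/4-.4));print(n,p.round(4),e.round(4))
E
```

```text
[ 0.6184 -0.3367  0.1357] 0.0001 0.059921051747873134 -12.739652974582881
0.132 [ 0.6196 -0.338   0.132 ] [ 0.6223 -0.3335  0.132 ]
0.136 [ 0.6184 -0.3367  0.136 ] [ 0.6181 -0.3369  0.136 ]
col [ 0.7307 -0.3577  0.1404] 0.003
hubknob [ 0.5605 -0.3247  0.042 ] 0.0005
```

Request:
carry_out --increments "0.16 0 0 0.45;0.31 0 0 0.8;0.45 0.01 0 1.1;0.6 0.03 0 1.45;0.74 0.05 0 1.8;0.88 0.08 0 2.1;1.02 0.12 0 2.45;1.16 0.16 0 2.8"

```text
time_s: 6.35
position: [0.4763, -0.2313, 0.0792]
tcp_rot: [180.0, -0.0, 40.7]
wrist_force: [-0.9, -0.7, 1.6]
opening: 0.005
```

Request:
carry_out --increments "0 0 0 0;0 0 0 0;0 0 0 0;0 0 0 0"

```text
time_s: 6.68
position: [0.4762, -0.2308, 0.0788]
tcp_rot: [180.0, -0.0, 40.8]
wrist_force: [0.2, -1.2, 0.6]
opening: 0.008
```

```bash
python3 - <<'E'
from h import *
o=bot.observe()['position'];d=o[:2]-HUB;print(np.hypot(*d),np.degrees(np.arctan2(d[1],d[0]))%360)
s=snap('scene','sc2.png');snap('top','top3.png')
dish()
i=cv2.imread('pics/sc2.png')[200:340,270:460];i=cv2.resize(i,(570,420),interpolation=cv2.INTER_CUBIC)
j=cv2.imread('pics/top3.png')[125:265,370:430];j=cv2.resize(j,(180,420),interpolation=cv2.INTER_CUBIC)
cv2.imwrite('pics/c3.png',np.hstack([i,j]))
print(proj(s,[.6184,-.3367,.037]))
rows([])
E
```

```text
0.1249529300018307 132.09080103708186
dish px 415.0 175.0 n 1 [ 0.6704 -0.4098  0.037 ] r 0.1401 th -38.0
[394.37468488 300.46449588]
now [ 0.4764 -0.2305  0.0787] [-1.800e+02 -2.000e-02  4.076e+01] t 6.83 F [-0.8  0.4 -0.2]
```

View pics/c3.png

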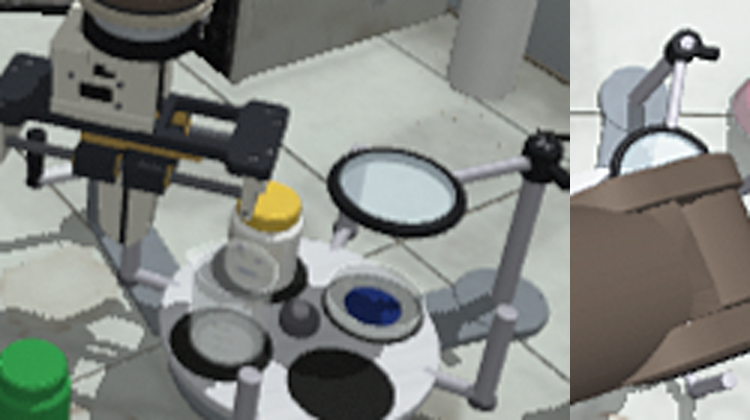

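```bash
cat >> h.py <<'E'
def dishs():
    s=bot.snapshot('scene');hsv=cv2.cvtColor(s['image'],cv2.COLOR_RGB2HSV)
    m=cv2.inRange(hsv,(108,90,30),(132,255,220));m[:285]=0;m[320:]=0;m[:,:370]=0;m[:,420:]=0
    ys,xs=np.nonzero(m)
    p=plane(s,xs.mean(),ys.mean(),.037);d=p[:2]-HUB
    print('scene dish',len(xs),xs.mean(),ys.mean(),p.round(4),'r',np.hypot(*d).round(4),'th',np.degrees(np.arctan2(d[1],d[0])).round(1),'off lens',(p[:2]-[.6184,-.3367]).round(4))
E
python3 - <<'E'
from h import *
dishs()
# retreat: back along -x tool, then lever approach waypoints
piv=np.array([.5376,-.137]);
def lev(phi,back=.0,z=.082):  # phi world angle of knob; finger sits counter-clockwise side... 
    t=np.radians(phi);tan=np.array([np.sin(t),-np.cos(t)])*-1
    return tan
rows([[.4764-.015*np.cos(np.radians(40.8)),-.2305-.015*np.sin(np.radians(40.8)),.08,40.8],[.45,-.253,.2,40.8],[.45,-.18,.2,78]])
E
```

```text
scene dish 179 393.76536312849163 301.7150837988827 [ 0.6147 -0.3389  0.037 ] r 0.0568 th -15.7 off lens [-0.0037 -0.0022]
now [ 0.4764 -0.2305  0.0787] [ 1.800e+02 -1.000e-02  4.075e+01] t 6.88 F [-0.8  0.   0.3]
[-0.5  -0.   -0.04 -0.01]
[-1.16 -0.01 -4.04 -0.01]
[ 0.43 -1.85 -4.04 -6.21]
```

Request:
carry_out --increments "-0.3 0 0 0;-0.5 0 0 0;-0.8 0 -1 0;-1.0 0 -2 0;-1.1 0 -3 0;-1.1 0 -4 0;-1.1 0 -4 0;-1.1 0 -4 0"

```text
time_s: 7.55
position: [0.4517, -0.2528, 0.1999]
tcp_rot: [179.9, -0.2, 40.7]
wrist_force: [-0.3, -0.2, -0.2]
opening: 0.003
```

```bash
cat >> h.py <<'E'
PIV=np.array([.5376,-.137])
def lev(phi,back=.0175,r=.068,z=.08):
    t=np.radians(phi);tan=np.array([np.sin(t),-np.cos(t)]);p=PIV+r*np.array([np.cos(t),np.sin(t)])-back*tan
    return [*p,z,phi-90]
E
python3 - <<'E'
from h import *
dishs()
s=bot.snapshot('top')
for z in(0,.2):print('oven',z,plane(s,280,158,z).round(3),plane(s,242,218,z*.2).round(3))
w=lev(168,.045);print(w)
rows([[*w[:2],.2,78],w])
snap('top','top4.png')
E
```

```text
scene dish 179 393.76536312849163 301.7150837988827 [ 0.6147 -0.3389  0.037 ] r 0.0568 th -15.7 off lens [-0.0037 -0.0022]
oven 0 [ 0.727 -0.042  0.   ] [0.552 0.062 0.   ]
oven 0.2 [ 0.658 -0.037  0.2  ] [0.545 0.059 0.04 ]
[np.float64(0.461729937063302), np.float64(-0.16687864705741362), 0.08, 78]
now [ 0.4509 -0.2516  0.1979] [-1.7994e+02 -3.0000e-02  4.0730e+01] t 7.65 F [0.2 0.2 0.6]
[ 2.11 -1.9  -0.07 -6.21]
[ 2.11 -1.9   3.93 -6.21]
```

View pics/top4.png

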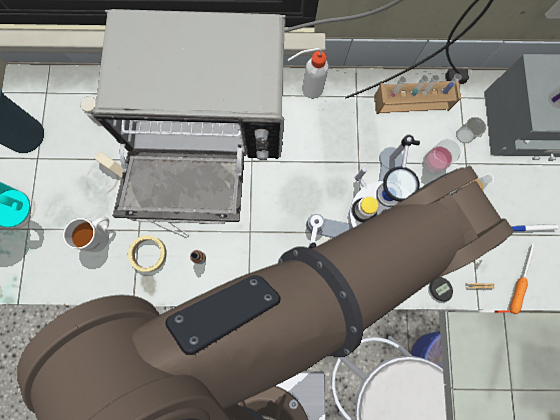

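Request:
carry_out --increments "2.1 -1.9 0 -6.2;2.1 -1.9 0 -6.2;2.1 -1.9 0 -6.2;2.1 -1.9 0 -6.2;2.1 -1.9 0 -6.2;2.1 -1.9 0 -6.2;2.1 -1.9 0 -6.2;2.1 -1.9 0 -6.2"

```text
time_s: 8.37
position: [0.4616, -0.1677, 0.1981]
tcp_rot: [-179.9, 0.0, 77.7]
wrist_force: [0.3, 0.4, 0.4]
opening: 0.008
```

```bash
python3 - <<'E'
from h import *
rows([lev(168,.045)]);snap('scene','sc4.png')
i=cv2.imread('pics/sc4.png')[180:340,240:440];cv2.imwrite('pics/sc4c.png',cv2.resize(i,(750,600),interpolation=cv2.INTER_CUBIC))
E
```

```text
now [ 0.4616 -0.1677  0.1981] [-179.94    0.     77.68] t 8.37 F [0.3 0.4 0.4]
[ 0.03 -0.    3.94 -0.05]
```

View pics/sc4c.png

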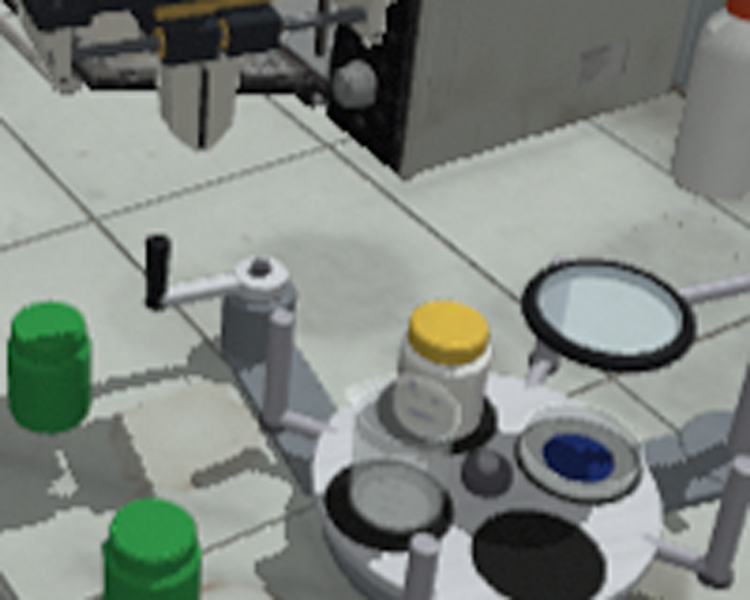

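Request:
carry_out --increments "0 0 1 0;0 0 2 0;0 0 3 0;0 0 3.9 0;0 0 3.9 0;0 0 3.9 0"

```text
time_s: 8.92
position: [0.4609, -0.1681, 0.0811]
tcp_rot: [-179.8, 0.1, 77.8]
wrist_force: [0.3, -0.1, 0.6]
opening: 0.005
```

```bash
python3 - <<'E'
from h import *
rows([lev(168,.0175)]+[lev(p) for p in range(162,80,-6)])
E
```

```text
now [ 0.4609 -0.1681  0.0811] [-1.7982e+02  6.0000e-02  7.7760e+01] t 8.92 F [ 0.3 -0.1  0.6]
[ 0.96  0.01  0.04 -0.04]
[ 1.2  -0.04  0.04  0.96]
[ 1.45 -0.06  0.04  1.96]
[ 1.69 -0.06  0.04  2.96]
[ 1.93 -0.03  0.04  3.96]
[2.17 0.02 0.04 4.96]
[2.41 0.1  0.04 5.96]
[2.63 0.2  0.04 6.96]
[2.84 0.32 0.04 7.96]
[3.04 0.47 0.04 8.96]
[3.22 0.63 0.04 9.96]
[ 3.38  0.82  0.04 10.96]
[ 3.52  1.01  0.04 11.96]
[ 3.65  1.23  0.04 12.96]
[ 3.74  1.45  0.04 13.96]
```

Request:
carry_out --increments "0.5 0 0 0;0.96 0 0 0;1.2 -0.04 0 1;1.45 -0.06 0 2;1.69 -0.06 0 3;1.93 -0.03 0 4;2.17 0.02 0 5;2.41 0.1 0 6"

```text
time_s: 9.58
position: [0.4813, -0.0979, 0.0838]
tcp_rot: [179.9, -0.1, 41.6]
wrist_force: [-0.7, -2.6, -0.3]
opening: 0.004
```

```bash
python3 - <<'E'
from h import *
rows([lev(p) for p in range(122,75,-5)])
snap('scene','sc5.png');dishs()
E
```

```text
now [ 0.4813 -0.0979  0.0838] [ 1.7986e+02 -9.0000e-02  4.1560e+01] t 9.58 F [-0.7 -2.6 -0.3]
[ 0.34 -0.11  0.13  1.59]
[ 0.55 -0.12  0.13  2.43]
[ 0.75 -0.11  0.13  3.26]
[ 0.95 -0.08  0.13  4.09]
[ 1.15 -0.04  0.13  4.93]
[1.35 0.02 0.13 5.76]
[1.54 0.1  0.13 6.59]
[1.72 0.2  0.13 7.43]
[1.89 0.31 0.13 8.26]
[2.05 0.43 0.13 9.09]
scene dish 179 393.76536312849163 301.7150837988827 [ 0.6147 -0.3389  0.037 ] r 0.0568 th -15.7 off lens [-0.0037 -0.0022]
```

Request:
carry_out --increments "0.34 -0.1 0.1 1.6;0.55 -0.12 0.1 2.4;0.75 -0.11 0.1 3.3;0.95 -0.08 0.1 4.1;1.15 -0.04 0.1 4.9;1.35 0 0.1 5.8;1.54 0.1 0.1 6.6;1.54 0.1 0.1 6.6"

```text
time_s: 10.35
position: [0.5175, -0.0689, 0.0797]
tcp_rot: [180.0, -0.1, 2.3]
wrist_force: [0.4, -0.2, -0.1]
opening: 0.006
```

```bash
python3 - <<'E'
from h import *
rows([lev(p) for p in range(92,74,-3)])
o=bot.observe();q=o['position'][:2];y=np.radians(o['tcp_rot'][2]);k=q+.0175*np.array([np.cos(y),np.sin(y)])-PIV
print('knob est angle',np.degrees(np.arctan2(k[1],k[0])))
snap('scene','sc6.png');dishs()
i=cv2.imread('pics/sc6.png')[160:340,220:440];cv2.imwrite('pics/sc6c.png',cv2.resize(i,(733,600),interpolation=cv2.INTER_CUBIC))
E
```

```text
now [ 0.5175 -0.0689  0.0797] [ 1.7998e+02 -5.0000e-02  2.3400e+00] t 10.35 F [ 0.4 -0.2 -0.1]
[ 0.01  0.03 -0.01  0.06]
[ 0.13  0.   -0.01  0.56]
[ 0.25 -0.02 -0.01  1.06]
[ 0.37 -0.03 -0.01  1.56]
[ 0.49 -0.04 -0.01  2.06]
[ 0.61 -0.04 -0.01  2.56]
knob est angle 92.18428787672259
scene dish 179 393.76536312849163 301.7150837988827 [ 0.6147 -0.3389  0.037 ] r 0.0568 th -15.7 off lens [-0.0037 -0.0022]
```

View pics/sc6c.png

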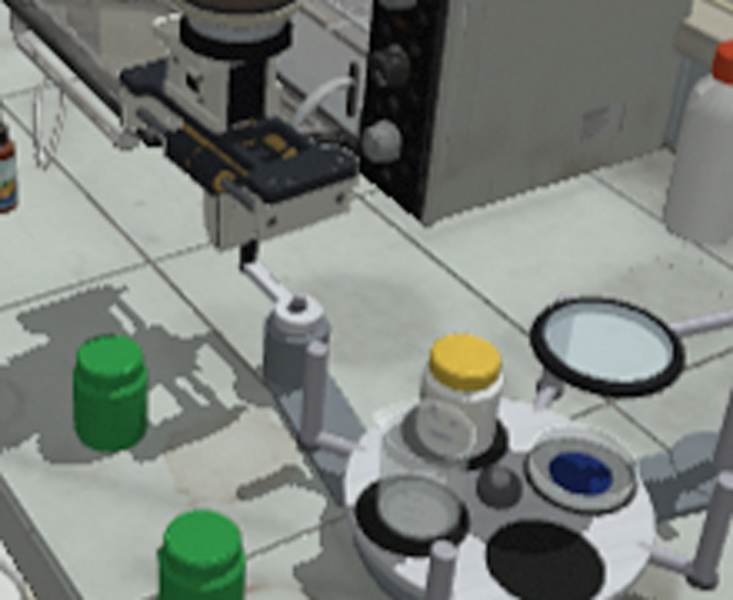

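Request:
carry_out --increments "0.07 0 0 0.3;0.13 0 0 0.5;0.19 0 0 0.8;0.25 0 0 1"

```text
time_s: 10.78
position: [0.5184, -0.0682, 0.0787]
tcp_rot: [-179.8, 0.5, -3.6]
wrist_force: [-26.0, 5.9, 22.3]
opening: 0.005
```

Request:
carry_out --increments "0.05 0 0 0.2;0.1 0 0 0.4;0.1 0 0 0.4"

```text
time_s: 11.03
position: [0.5185, -0.0673, 0.0781]
tcp_rot: [-179.7, 0.8, -6.1]
wrist_force: [-29.2, 7.7, 21.4]
opening: 0.006
```

Request:
carry_out --increments "0.05 0 0 0.2;0.1 0 0 0.4;0.1 0 0 0.4"

```text
time_s: 11.28
position: [0.5188, -0.0668, 0.0778]
tcp_rot: [-179.6, 1.1, -8.5]
wrist_force: [-41.0, 10.9, 34.0]
opening: 0.002
```

Request:
carry_out --increments "-0.5 0 0 0;-0.9 0 0 0;-1 0 -1 0;-1 0 -2 0;-1 0 -3 0;-1 0 -4 0;-1 0 -4 0;-1 0 -4 0"

```text
time_s: 11.95
position: [0.501, -0.065, 0.2004]
tcp_rot: [-179.8, -0.2, -8.3]
wrist_force: [0.3, 0.8, -1.0]
opening: 0.001
```

Request:
carry_out --increments "-1 0 0 0;-2 0 0 0;-2.5 0 0 0;-3 0 0 0;-3 0 0 0;-3 0 0 0"

```text
time_s: 12.45
position: [0.4105, -0.0506, 0.1982]
tcp_rot: [-179.9, 0.1, -8.3]
wrist_force: [0.2, 0.5, -0.1]
opening: 0.001
```

```bash
python3 - <<'E'
from h import *
rows([]);dishs();dish()
s=snap('scene','sc7.png');snap('top','top7.png')
i=cv2.imread('pics/sc7.png')[170:330,220:440];i=cv2.resize(i,(440,320),interpolation=cv2.INTER_CUBIC)
j=cv2.imread('pics/top7.png')[130:260,290:430];j=cv2.resize(j,(345,320),interpolation=cv2.INTER_CUBIC)
cv2.imwrite('pics/c7.png',np.hstack([i,j]))
for ph in(97,92,87):
    t=np.radians(ph);print(ph,((proj(s,[*(PIV+.068*np.array([np.cos(t),np.sin(t)])),.105])-[220,170])*2).round(0))
E
```

```text
now [ 0.4105 -0.0506  0.1982] [-1.7987e+02  5.0000e-02 -8.3000e+00] t 12.45 F [ 0.2  0.5 -0.1]
scene dish 180 393.78333333333336 301.75 [ 0.6146 -0.339   0.037 ] r 0.0568 th -15.8 off lens [-0.0038 -0.0023]
dish px 385.9 195.8 n 59 [ 0.6111 -0.3277  0.037 ] r 0.0513 th -4.8
97 [145. 106.]
92 [149. 104.]
87 [153. 103.]
```

View pics/c7.png

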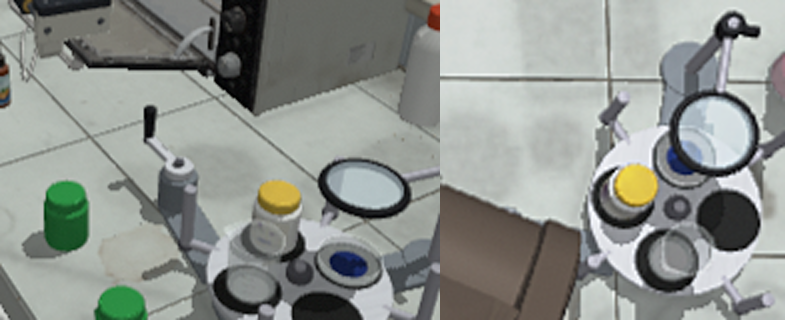

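```bash
python3 - <<'E'
from h import *
s=bot.snapshot('top')
c=lambda u,v:(290+(u-440)*140/345-.3,130+v*130/320-.3)
for z in(.036,.045):print(plane(s,*c(685.5,159),z).round(4))
a=plane(s,*c(621,97),.103);b=plane(s,*c(768,298),.103);d=a-b
print(a,b,(a+b)/2,np.linalg.norm(d),np.degrees(np.arctan2(d[1],d[0])))
bot.observe()
E
```

```text
[ 0.6155 -0.3375  0.036 ]
[ 0.6133 -0.3347  0.045 ]
[ 0.66428035 -0.2527221   0.103     ] [ 0.45678977 -0.39234148  0.103     ] [ 0.56053506 -0.32253179  0.103     ] 0.2500918013322358 33.9364130005688
```

```bash
python3 -c "
from workcell import bot
print(bot.finish_job())"
```

```text
the job is handed in; nothing more can be done
None
```

I turned the carousel about 100° clockwise by pushing the near-right post with the shut fingers. That put the petri dish under the lens. I then pushed the brake lever clockwise until it met its stop, backed off and handed the job in at about 12.5 s. No verdict was reported.

**Last checks**
- **Dish under lens:** the scene camera puts the dish about 4 mm from the lens centre. A top view of the dish rim and the angle of the posts agree to about 3–4 mm, against the 12 mm limit.
- **Carousel after braking:** the dish did not shift while I pushed the lever.
- **Brake lever:** the push force rose to about 40 N with no further travel. In the pictures the lever points left at about 92°, some 76° round from where I measured it at the start, against the stated 80°. That leaves only about 4° of margin above the required angle, less any error in those two readings. Whether it is fully at the stop rests mainly on that force rise.
- **Vessels and bystanders:** all three vessels stand upright on the disc, and the dropper and tape were not approached at low height. The arm is clear and touching nothing.

**Disagreement:** the colour reading of the dish from the top camera was about 12 mm off the lens (−4.8° against about −12°). The lens ring hides part of the blue disc in that view, so I discounted it.

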